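# Heft two packed lacquer boxes and present the heavier

## Robot

A 6-joint arm with a two-finger parallel gripper is mounted at the origin on a cart in front of the work surface, level with it; the furniture and walls round the work are solid. World frame = base frame: x ahead of the robot, y to its left, z up, the work surface at z = 0. Lengths are in m, angles in rad, forces in N, time in s.
With the tool pointing down it reaches from about 0.4 to 0.825 m from the base axis. Payload 7 kg.
Tool frame: the origin (TCP) lies at the very end of the fingers, on their centre line; the grasp point (between the pads) lies 19 mm behind it; z points along the fingers, y is the direction in which the jaws open and shut (so a half turn about z gives the same grasp; the last joint's range is limited). The gripper opens to 85 mm and grips with 20 to 120 N. Pads are 22 mm wide; open, the fingers measure 114 mm over their backs; the gripper's body (76 mm by 85 mm) begins 54 mm behind the grasp point. The pads swing forward as they close: fully open they stand 13 mm farther back than shut.
Start: joints at [1.467, 0.359, 0.012, 0, -1.224, -0.288], TCP at [0.258, 0.624, 0.231] pointing down, gripper open.
Joint ranges: [-3.07, 3.07], [-1.43, 2.12], [-1.02, 1.25], [-3.03, 1.67], [-3.05, -0], [-3.03, 3.03]. Speed limits (rad/s): [2.39, 2.39, 3.01, 3.14, 3.14, 3.14].

## Interface

Orientations are given as a 3x3 rotation matrix whose columns are the frame's x, y, z axes.
In Python, from bench import arm gives the robot as it stands.
- The arm moves only by the shell command python3 -m crank 'ROWS' [FORCE]. ROWS is JSON, a list of rows, each an object of numbers: "x", "y", "z": the shift along the world's x, y, z in mm; "wx", "wy", "wz": the turn, a rotation vector about the world's x, y, z in degrees; "claw": the finger opening in mm, from 0 to 85.4. In form: [{"x": .., "y": .., "z": .., "wx": .., "wy": .., "wz": .., "claw": ..}, ...]. A call has 1 to 8 rows; each row is the pose to reach, as a shift and turn from the pose commanded when the call began; what a row does not reach only later rows make up. A row lasts 1/8 s, in which the tool goes at most 62.5 mm and 10.7 degrees, less where a joint would pass 70% of its speed; a pose out of reach is approached as far as the arm can. A call with a gripper value outside its range is refused whole. The fingers move at their own pace and stop on an object; FORCE is the grip in N (left out, the last holds). Time passes only in rows, so rows that repeat a pose let the fingers close. It gives the time, the measured TCP pose, the force and the opening at its end, in the units of the state.
- arm.get_obs(): the state, without advancing time (a new reading comes with each control period).
- arm.camera(name): name is "side" or "top"; returns a dict with "img" (480x640x3 uint8, red, green, blue), "depth" (480x640 float32, m along the optical axis (not along the pixel's ray), 0 where there is no reading), "fx", "fy", "cx", "cy" (pixels), "camera_from_world" (4x4, takes a point from world to camera coordinates). Camera axes: x right, y up, looking along -z (the intrinsics and any distortion apply to the point x, -y, -z); pixel columns grow to the right and rows downward; lengths in m; the calibration is good to about 2 mm. A picture is of the moment at which its call begins.
- arm.sign_off(): hands the job in, once; it reports no verdict.
The state is a dict: "time": time; "joints": joint angles; "qd": joint speeds; "effort": joint torques, N m; "eef_pos": TCP position; "tcp_rot": TCP orientation; "ft_force": force on the tool from outside, world axes, zero at the start; "ft_torque": the same for the moment, N m; "opening": opening from 0.0 (shut) to 1.0 (fully open).
Only numpy, scipy, OpenCV 4.12 (cv2) and the standard library are available. Lean on these libraries where they do the work, as an engineer would, in place of code of your own. Each camera call takes 0.05 s, during which the arm holds its last target.

## Task

Two look-alike lidded boxes stand on the packing board; only one holds the brass insert, so it is clearly heavier. Lift the left box (as the robot sees it) clear of the board above its pad to feel its weight and set it gently back upright on its pad, letting go; then lift the right box in the same way. Leave the lighter box standing on its own cork pad and finish while still holding the heavier one, still and upright, a hand's breadth above the middle of the open wooden tray, without setting it down, tipping a box, or shifting the tray, spool, stamp or glue pot.

Things in the scene. Friction and masses are not known exactly. Their poses are not given: they have to be found in the camera images.
- box_a_center (a point): round closed lacquer box, dark brown with faint patterned bands, 59 mm diameter at its foot, 58 mm higher up, 72 mm tall, lid fixed on; starts upright on the left cork pad. This point is its centre, 36 mm above its underside; z is its upright axis. Both boxes look the same; one weighs 0.13 to 0.18 kg, the other 0.38 to 0.52 kg, and which one is not known. A snug insert inside may shift by 3 mm sideways and 6 mm up when moved.
- box_b_center (a point): round closed lacquer box, dark brown with faint patterned bands, 59 mm diameter at its foot, 58 mm higher up, 72 mm tall, lid fixed on; starts upright on the right cork pad. This point is its centre, 36 mm above its underside; z is its upright axis. Both boxes look the same; one weighs 0.13 to 0.18 kg, the other 0.38 to 0.52 kg, and which one is not known. A snug insert inside may shift by 3 mm sideways and 6 mm up when moved.
- board: fixed light wooden packing board, 120 x 280 x 12 mm, with two raised round cork pads (84 mm diameter, tops 15 mm above the table, centres 150 mm apart) and a low batten, 17 mm above the table, at each end. Origin at the middle of its underside on the table; x along its short side, away from the robot, y along its long side to the left
- pad_left (a point): centre of the top of the left cork pad, 15 mm above the table; axes as the board's
- pad_right (a point): centre of the top of the right cork pad, 15 mm above the table; axes as the board's
- tray_mouth (a point): middle of the open mouth of the empty loose wooden tray, with an 18 mm grey foam lining on its floor (100 x 150 x 50 mm outside, longer along its y, walls 6 mm), 50 mm above the table, level with its rim; z up
- spool: bystander: thread spool, 40 mm diameter, 48 mm tall, behind the work; origin at its underside
- stamp: bystander: rubber stamp with turned knob, 36 x 47 x 52 mm, behind the work; origin at its underside
- glue: bystander: white glue pot, 65 mm diameter, 44 mm tall, behind the work; origin at its underside
There are look-alikes about, which are no part of the job. There is more than one size of the part that bears tray_mouth; the job needs the larger. What is shaped like the part that bears box_a_center but green is not meant.

How it is judged:
By the outcome, as a careful person would: the job done as asked, in the order asked, and still so for the second after the job is handed in, while the arm keeps its last pose, push and grip.
It also fails if it takes over 67 s, if anything falls off the work surface, if the arm or the gripper's body presses on something with over 40 N, if the wrist force passes 120 N, or if a joint passes its speed limit or range.

## Working session

There is one attempt and no reset: what is moved stays moved. The work goes in short steps, Python scripts to look and compute and a shell command to move; the robot and the scene stay as the last step left them, time stands still between calls to the robot, and variables do not carry over. Pictures are saved under pics/ and viewed, and the job is handed in when it is done.

```bash
ls; mkdir -p pics
python3 - <<'E'
from bench import arm
import cv2, numpy as np, pickle
o=arm.get_obs(); print({k:np.round(v,3).tolist() for k,v in o.items()})
for n in("top","side"):
    c=arm.camera(n); pickle.dump(c,open(f"pics/{n}0.pkl","wb"))
    cv2.imwrite(f"pics/{n}0.png",c["img"][:,:,::-1]); print(n,c["fx"],c["fy"],c["cx"],c["cy"],c["camera_from_world"].round(3).tolist(),[k for k in c], (c["depth"]>0).mean())
E
```

```text
pics
{'time': 0.0, 'joints': [1.467, 0.359, 0.011, -0.0, -1.224, -0.288], 'qd': [-0.001, 0.004, -0.0, -0.001, -0.001, 0.001], 'effort': [-0.0, -58.332, 29.341, 6.937, -0.006, -0.0], 'eef_pos': [0.258, 0.623, 0.23], 'tcp_rot': [[0.924, -0.382, -0.001], [-0.382, -0.924, -0.002], [0.0, 0.002, -1.0]], 'ft_force': [-0.068, -0.038, 0.141], 'ft_torque': [-0.07, 0.012, -0.016], 'opening': 1.001}
top 435.98681629106966 435.98681629106966 319.94022248782113 238.94780353842623 [[0.008, -1.0, -0.008, 0.004], [0.985, 0.006, 0.171, -0.553], [-0.171, -0.009, 0.985, -0.859], [0.0, 0.0, 0.0, 1.0]] ['img', 'depth', 'fx', 'fy', 'cx', 'cy', 'camera_from_world'] 0.996083984375
side 487.8700887380621 487.8700887380621 327.16059809858746 234.74156135550842 [[0.932, -0.361, 0.014, -0.517], [0.193, 0.529, 0.826, -0.156], [-0.306, -0.768, 0.563, -0.929], [0.0, 0.0, 0.0, 1.0]] ['img', 'depth', 'fx', 'fy', 'cx', 'cy', 'camera_from_world'] 0.9960872395833333
```

View pics/top0.png

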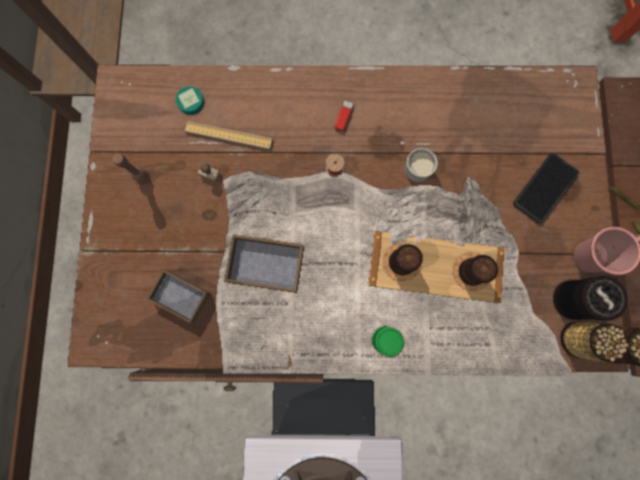

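View pics/side0.png

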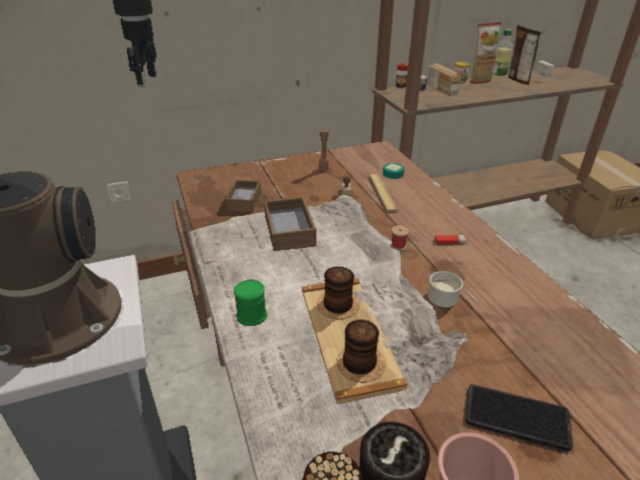

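The top view shows the boxes at about (405,260) and (480,270), the large tray at (265,263), the spool at (335,163), the stamp at (208,173), the glue pot at (421,165) and the green decoy at (389,341). The side view agrees. Next I'll measure positions.

```bash
cat > h.py <<'E'
import numpy as np, cv2, pickle
def cloud(c):
    d=c["depth"]; v,u=np.mgrid[0:480,0:640]
    P=np.stack([(u-c["cx"])/c["fx"]*d,-(v-c["cy"])/c["fy"]*d,-d],-1)
    T=np.linalg.inv(c["camera_from_world"]); W=P@T[:3,:3].T+T[:3,3]
    W[d<=0]=np.nan
    return W
def proj(c,p):
    q=c["camera_from_world"]@np.r_[p,1]; return c["cx"]+c["fx"]*q[0]/-q[2], c["cy"]+c["fy"]*q[1]/q[2]
def blobs(W,zlo,zhi,reg,minpx=20,mask=None):
    m=(W[...,2]>zlo)&(W[...,2]<zhi)&(W[...,0]>reg[0])&(W[...,0]<reg[1])&(W[...,1]>reg[2])&(W[...,1]<reg[3])
    if mask is not None:m&=mask
    n,l,s,ce=cv2.connectedComponentsWithStats(m.astype(np.uint8))
    out=[]
    for i in range(1,n):
        if s[i,4]<minpx: continue
        p=W[l==i]; (cx,cy),r=cv2.minEnclosingCircle(p[:,:2].astype(np.float32))
        rect=cv2.minAreaRect((p[:,:2]*1000).astype(np.float32))
        out.append((ce[i].round(0).tolist(),len(p),np.round(np.median(p,0),4).tolist(),np.round([cx,cy,r],4).tolist(),np.round(np.r_[rect[0],rect[1],rect[2]],1).tolist()))
    return out
E
python3 - <<'E'
from h import *
R=(.3,.95,-.5,.6)
for n in("top","side"):
    c=pickle.load(open(f"pics/{n}0.pkl","rb")); W=cloud(c)
    t=W[...,2][(W[...,0]>.4)&(W[...,0]<.6)&(W[...,1]>-.05)&(W[...,1]<.02)]; print(n,"table z",np.nanpercentile(t,[5,50,95]).round(4))
    print("tops");[print(b) for b in blobs(W,.078,.1,R)]
    print("mid");[print(b) for b in blobs(W,.028,.078,R)]
    print("board");[print(b) for b in blobs(W,.008,.014,R,100)]
    print("low");[print(b) for b in blobs(W,.008,.3,R,100)]
E
```

```text
top table z [-0.0001  0.0027  0.0055]
tops
([127.0, 166.0], 29, [0.6957, 0.4028, 0.0885], [0.6968, 0.4053, 0.0072], [696.1, 404.6, 5.7, 14.1, 46.9])
([407.0, 257.0], 660, [0.511, -0.1654, 0.0869], [0.5111, -0.1658, 0.0288], [511.3, -165.8, 56.0, 55.8, 63.1])
([482.0, 268.0], 687, [0.4904, -0.3113, 0.0872], [0.4907, -0.3127, 0.0293], [491.2, -312.1, 56.3, 56.1, 43.5])
([578.0, 298.0], 198, [0.4332, -0.4907, 0.0888], [0.4345, -0.4988, 0.0295], [434.4, -493.1, 58.9, 13.3, 0.3])
([586.0, 340.0], 109, [0.3532, -0.4974, 0.0904], [0.3545, -0.4996, 0.0169], [354.5, -496.9, 6.1, 33.7, 89.8])
mid
([422.0, 161.0], 283, [0.7314, -0.2133, 0.0412], [0.7237, -0.2093, 0.0334], [723.3, -208.9, 64.2, 63.7, 62.2])
([334.0, 162.0], 276, [0.7203, -0.0214, 0.0482], [0.7215, -0.0218, 0.0209], [721.6, -22.4, 41.3, 36.6, 0.2])
([205.0, 167.0], 91, [0.7065, 0.2558, 0.0493], [0.7094, 0.2572, 0.0121], [707.8, 257.0, 19.4, 21.4, 47.1])
([136.0, 172.0], 176, [0.6956, 0.4037, 0.0382], [0.6995, 0.4084, 0.0154], [697.9, 407.7, 25.0, 28.2, 24.4])
([261.0, 261.0], 944, [0.5114, 0.1309, 0.0497], [0.5034, 0.1241, 0.0892
[... 7175 characters left out ...]
[559.2, -262.0, 307.9, 236.9, 82.7])
([445.0, 287.0], 939, [0.7226, -0.2122, 0.0277], [0.7231, -0.2093, 0.0344], [723.7, -210.0, 65.3, 64.5, 86.4])
([250.0, 301.0], 1258, [0.3459, -0.1479, 0.0588], [0.3483, -0.1319, 0.0297], [348.4, -131.5, 57.0, 56.1, 19.3])
([421.0, 332.0], 498, [0.627, -0.2894, 0.0103], [0.632, -0.2841, 0.0397], [624.2, -283.5, 76.4, 55.0, 88.5])
([442.0, 359.0], 306, [0.6293, -0.3556, 0.0095], [0.6317, -0.3522, 0.034], [633.3, -354.7, 56.7, 50.6, 6.3])
([501.0, 407.0], 1843, [0.6603, -0.4735, 0.0093], [0.6749, -0.4845, 0.0756], [672.9, -485.6, 77.1, 134.4, 51.4])
([381.0, 427.0], 233, [0.4334, -0.4959, 0.1091], [0.4352, -0.4999, 0.0283], [435.2, -494.0, 56.5, 12.0, 0.1])
```

Run:
```python
from h import *
for n in("top","side"):
    c=pickle.load(open(f"pics/{n}0.pkl","rb")); W=cloud(c)
    hsv=cv2.cvtColor(c["img"],cv2.COLOR_RGB2HSV)
    reg=(W[...,0]>.38)&(W[...,0]<.62)&(W[...,1]>-.42)&(W[...,1]<-.05)&(W[...,2]<.03)&(W[...,2]>.006)
    m=((hsv[...,1]>90)&(hsv[...,2]>60)&reg).astype(np.uint8)
    m=cv2.morphologyEx(m,cv2.MORPH_OPEN,np.ones((3,3)))
    n_,l,s,_=cv2.connectedComponentsWithStats(m); i=1+s[1:,4].argmax()
    p=W[l==i]; r=cv2.minAreaRect((p[:,:2]*1000).astype(np.float32)); print(n,r,cv2.boxPoints(r).round(0).tolist())
    vis=c["img"].copy(); vis[l==i]=[255,0,255]
    y0,x0=(210,350) if n=="top" else (240,260)
    cv2.imwrite(f"pics/crop_{n}.png",np.hstack([cv2.resize(v[y0:y0+170,x0:x0+170,::-1],(400,400),interpolation=cv2.INTER_CUBIC) for v in(c["img"],vis)]))
```

```text
top ((501.8592529296875, -240.17129516601562), (278.56097412109375, 118.33482360839844), 82.70439147949219) [[425.0, -371.0], [543.0, -386.0], [578.0, -110.0], [461.0, -95.0]]
side ((502.4653625488281, -242.40574645996094), (279.6724853515625, 119.36994171142578), 82.76020050048828) [[426.0, -374.0], [544.0, -389.0], [579.0, -111.0], [461.0, -96.0]]
```

```bash
cd pics; python3 -c "
import cv2,numpy as np
cv2.imwrite('c2.png',cv2.resize(np.vstack([cv2.imread('crop_top.png'),cv2.imread('crop_side.png')]),(600,600)))"
```

```text
(no output)
```

View pics/c2.png

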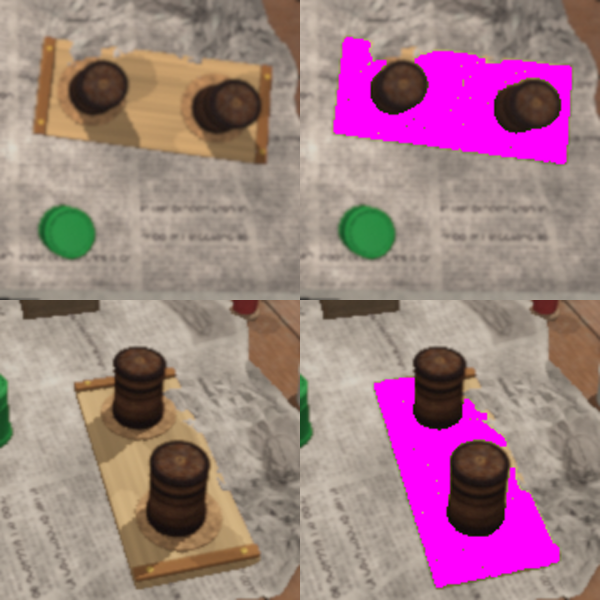

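The pads sit 75 mm either side of the board centre (0.502,-0.241): left at (0.511,-0.167), right at (0.492,-0.316). The box centres match within 3 mm. The tray is at (0.504,0.124) and measures 150x100. Now moving over the left box.

```bash
python3 -m crank '[{"x":25,"y":-50},{"x":50,"y":-100},{"x":75,"y":-150},{"x":100,"y":-205},{"x":125,"y":-260},{"x":150,"y":-315},{"x":175,"y":-370},{"x":200,"y":-420}]' 45 && python3 -m crank '[{"x":10,"y":-52},{"x":20,"y":-104},{"x":30,"y":-156},{"x":38,"y":-208},{"x":45,"y":-260},{"x":50,"y":-310},{"x":53,"y":-350},{"x":53,"y":-370}]'
python3 - <<'E'
from bench import arm
import cv2,numpy as np
o=arm.get_obs();print(o["eef_pos"],o["joints"],o["tcp_rot"])
ims=[cv2.resize(arm.camera(n)["img"][:,:,::-1],(400,300)) for n in("top","side")]
cv2.imwrite("pics/a1.png",np.hstack(ims))
E
```

```text
[0.25765794 0.62341964 0.23047766] [ 1.46703136e+00  3.59294179e-01  1.11571119e-02 -2.87730572e-04
 -1.22412229e+00 -2.88103473e-01] [[ 9.24159703e-01 -3.82006107e-01 -4.20694613e-04]
 [-3.82006307e-01 -9.24158615e-01 -1.42711468e-03]
 [ 1.56377974e-04  1.47958988e-03 -9.99998893e-01]]$[0]: bad value
```

View pics/a1.png

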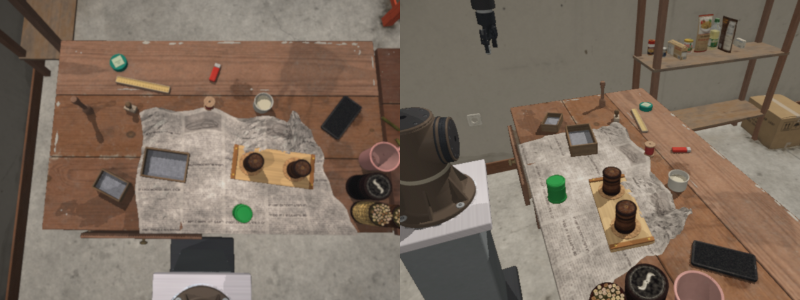

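The call was refused because every row needs all its keys, so the arm hasn't moved and the scene is unchanged. I'll retype the rows in full.

```bash
python3 -m crank '[{"x":25,"y":-50,"z":0,"wx":0,"wy":0,"wz":0,"claw":85},{"x":50,"y":-100,"z":0,"wx":0,"wy":0,"wz":0,"claw":85},{"x":75,"y":-150,"z":0,"wx":0,"wy":0,"wz":0,"claw":85},{"x":100,"y":-205,"z":0,"wx":0,"wy":0,"wz":0,"claw":85},{"x":125,"y":-260,"z":0,"wx":0,"wy":0,"wz":0,"claw":85},{"x":150,"y":-315,"z":0,"wx":0,"wy":0,"wz":0,"claw":85},{"x":175,"y":-370,"z":0,"wx":0,"wy":0,"wz":0,"claw":85},{"x":200,"y":-420,"z":0,"wx":0,"wy":0,"wz":0,"claw":85}]' 45
```

```text
time: 1.2
eef_pos: [0.4581, 0.2019, 0.2316]
tcp_rot: [[0.924, -0.382, 0.0], [-0.382, -0.924, 0.0], [0.0, -0.001, -1.0]]
ft_force: [0.6, 0.0, 0.6]
opening: 0.992
```

```bash
python3 -m crank '[{"x":10,"y":-52,"z":0,"wx":0,"wy":0,"wz":0,"claw":85},{"x":20,"y":-104,"z":0,"wx":0,"wy":0,"wz":0,"claw":85},{"x":30,"y":-156,"z":0,"wx":0,"wy":0,"wz":0,"claw":85},{"x":38,"y":-208,"z":0,"wx":0,"wy":0,"wz":0,"claw":85},{"x":45,"y":-260,"z":0,"wx":0,"wy":0,"wz":0,"claw":85},{"x":50,"y":-310,"z":0,"wx":0,"wy":0,"wz":0,"claw":85},{"x":53,"y":-350,"z":0,"wx":0,"wy":0,"wz":0,"claw":85},{"x":53,"y":-369,"z":0,"wx":0,"wy":0,"wz":0,"claw":85}]' 45
python3 - <<'E'
from bench import arm
import cv2,numpy as np
o=arm.get_obs();print(o["eef_pos"],o["joints"])
ims=[cv2.resize(arm.camera(n)["img"][:,:,::-1],(400,300)) for n in("top","side")]
cv2.imwrite("pics/a2.png",np.hstack(ims))
E
```

```text
time: 2.2
eef_pos: [0.5105, -0.1672, 0.231]
tcp_rot: [[0.923, -0.384, -0.001], [-0.384, -0.923, -0.0], [-0.001, 0.0, -1.0]]
ft_force: [-0.1, 0.4, 0.2]
opening: 0.997
[ 0.51048144 -0.16717552  0.23098829] [ 4.86804115e-02  1.32469235e-01 -2.91816820e-01  5.32188208e-05
 -1.14709160e+00  1.12828110e+00]
```

View pics/a2.png

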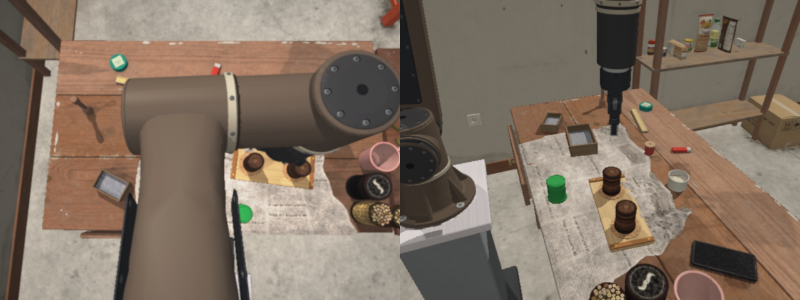

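Run:
```python
from h import *
from bench import arm
for n in("top","side"):
    c=arm.camera(n); u=proj(c,arm.get_obs()["eef_pos"]); print(n,u)
    v=c["img"].copy(); cv2.circle(v,(int(u[0]),int(u[1])),4,(255,0,0),1)
    x,y=int(u[0]),int(u[1]); y0=max(0,y-90);x0=max(0,x-100)
    cv2.imwrite(f"pics/z_{n}.png",cv2.resize(v[y0:y0+150,x0:x0+200,::-1],(400,300)))
cv2.imwrite("pics/z.png",np.hstack([cv2.imread("pics/z_top.png"),cv2.imread("pics/z_side.png")]))
```

```text
top (np.float64(424.33373085314196), np.float64(246.0013899146483))
side (np.float64(340.19819484224524), np.float64(207.54908744787642))
```

View pics/z.png

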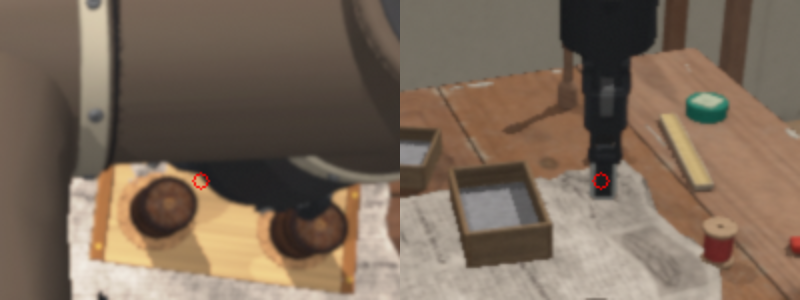

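Run:
```python
from h import *
from bench import arm
for n in("top","side"):
    W=cloud(arm.camera(n))
    for z0 in np.arange(.21,.33,.01):
        m=(abs(W[...,0]-.51)<.12)&(abs(W[...,1]+.167)<.12)&(W[...,2]>z0)&(W[...,2]<=z0+.01)
        p=W[m]
        if len(p)>5: 
            q=(p[:,:2]-[.5105,-.1672])@np.array([[.923,-.384],[-.384,-.923]])
            print(n,round(z0,2),len(p),"tool x",(q[:,0].min()*1e3).round(),(q[:,0].max()*1e3).round(),"tool y",(q[:,1].min()*1e3).round(),(q[:,1].max()*1e3).round())
```

```text
top 0.25 15 tool x -12.0 -7.0 tool y -51.0 54.0
top 0.26 12 tool x -12.0 -11.0 tool y -48.0 48.0
top 0.27 6 tool x -12.0 -11.0 tool y 42.0 47.0
top 0.29 30 tool x -14.0 -5.0 tool y 46.0 71.0
top 0.3 26 tool x -18.0 -9.0 tool y -43.0 70.0
top 0.31 42 tool x -18.0 -9.0 tool y -40.0 69.0
top 0.32 35 tool x -19.0 -12.0 tool y -34.0 68.0
top 0.33 18 tool x -20.0 -11.0 tool y -27.0 66.0
side 0.24 50 tool x -9.0 11.0 tool y -46.0 49.0
side 0.25 88 tool x -10.0 11.0 tool y -46.0 55.0
side 0.26 74 tool x -10.0 11.0 tool y 44.0 56.0
side 0.27 71 tool x -10.0 10.0 tool y 46.0 56.0
side 0.28 11 tool x -5.0 7.0 tool y 53.0 55.0
side 0.29 97 tool x -12.0 14.0 tool y 35.0 74.0
side 0.3 91 tool x -15.0 17.0 tool y 36.0 74.0
side 0.31 109 tool x -16.0 17.0 tool y 29.0 72.0
side 0.32 162 tool x -18.0 20.0 tool y 12.0 72.0
side 0.33 253 tool x -18.0 20.0 tool y -18.0 70.0
```

The depth checks agree with the TCP pose: finger tips at ±50 mm across, and 12 mm back when open. Descending on the left box.

```bash
python3 -m crank '[{"x":0.5,"y":0,"z":-40,"wx":0,"wy":0,"wz":0,"claw":85},{"x":0.5,"y":0,"z":-80,"wx":0,"wy":0,"wz":0,"claw":85},{"x":0.5,"y":0,"z":-110,"wx":0,"wy":0,"wz":0,"claw":85},{"x":0.5,"y":0,"z":-130,"wx":0,"wy":0,"wz":0,"claw":85},{"x":0.5,"y":0,"z":-150,"wx":0,"wy":0,"wz":0,"claw":85},{"x":0.5,"y":0,"z":-170,"wx":0,"wy":0,"wz":0,"claw":85},{"x":0.5,"y":0,"z":-190,"wx":0,"wy":0,"wz":0,"claw":85},{"x":0.5,"y":0,"z":-200,"wx":0,"wy":0,"wz":0,"claw":85}]' 45
python3 - <<'E'
from h import *
from bench import arm
ims=[]
for n in("top","side"):
    c=arm.camera(n); u=proj(c,np.array([.511,-.167,.05])); x,y=int(u[0]),int(u[1])
    v=c["img"]; ims.append(cv2.resize(v[y-75:y+75,x-100:x+100,::-1],(400,300)))
cv2.imwrite("pics/a3.png",np.hstack(ims))
E
```

```text
time: 3.5
eef_pos: [0.511, -0.1643, 0.0305]
tcp_rot: [[0.925, -0.381, -0.001], [-0.381, -0.925, -0.0], [-0.001, 0.0, -1.0]]
ft_force: [-0.5, 0.2, -0.8]
opening: 0.996
```

View pics/a3.png

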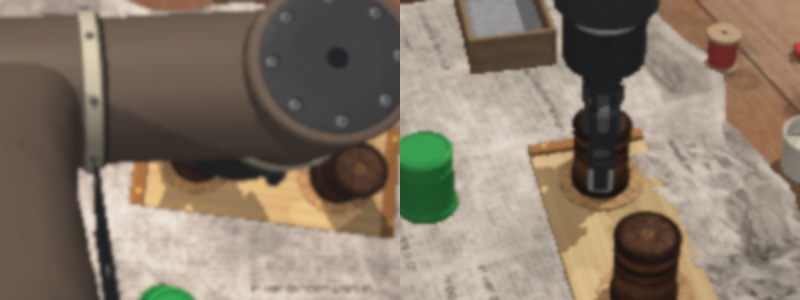

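Straddled correctly in the side view: the box at (600,150) lies between the fingers. Next I'll trim y slightly and check that it settles.

```bash
python3 -m crank '[{"x":0,"y":0,"z":0,"wx":0,"wy":0,"wz":0,"claw":85},{"x":0,"y":0,"z":0,"wx":0,"wy":0,"wz":0,"claw":85}]' 45
python3 -c "
from bench import arm
o=arm.get_obs();print(o['eef_pos'],o['ft_force'],o['ft_torque'],o['effort'])"
```

```text
time: 3.85
eef_pos: [0.5119, -0.1651, 0.0321]
tcp_rot: [[0.924, -0.382, 0.002], [-0.382, -0.924, -0.0], [0.001, -0.001, -1.0]]
ft_force: [-0.1, 1.5, 0.5]
opening: 0.993
[ 0.5118875  -0.16510988  0.0321355 ] [-0.11923139  1.51475595  0.4599522 ] [-0.02583474 -0.00579795  0.00299356] [ 7.15630827e-02 -4.79737365e+01  1.97794908e+01  4.67912480e+00
 -4.38940100e-03 -1.13501719e-03]
```

```bash
python3 -m crank '[{"x":0,"y":-1.5,"z":-1,"wx":0,"wy":0,"wz":0,"claw":85},{"x":0,"y":-1.5,"z":-1,"wx":0,"wy":0,"wz":0,"claw":66},{"x":0,"y":-1.5,"z":-1,"wx":0,"wy":0,"wz":0,"claw":62},{"x":0,"y":-1.5,"z":-1,"wx":0,"wy":0,"wz":0,"claw":58},{"x":0,"y":-1.5,"z":-1,"wx":0,"wy":0,"wz":0,"claw":50},{"x":0,"y":-1.5,"z":-1,"wx":0,"wy":0,"wz":0,"claw":50},{"x":0,"y":-1.5,"z":-1,"wx":0,"wy":0,"wz":0,"claw":50},{"x":0,"y":-1.5,"z":-1,"wx":0,"wy":0,"wz":0,"claw":50}]' 45
python3 - <<'E'
from h import *
from bench import arm
o=arm.get_obs();print(o['eef_pos'],o['ft_force'],o['ft_torque'],o['effort'].round(2))
E
```

```text
time: 4.85
eef_pos: [0.5115, -0.1666, 0.0307]
tcp_rot: [[0.924, -0.381, 0.001], [-0.381, -0.924, -0.0], [0.0, -0.0, -1.0]]
ft_force: [-1.4, 1.4, 4.3]
opening: 0.675
[ 0.51149859 -0.16658519  0.03073669] [-1.39481712  1.37530897  4.31781595] [0.71782009 0.39377343 0.08232625] [ -0.78 -45.99  19.05   4.61   0.38  -0.06]
```

Gripped: opening 57.6 mm. Lifting slowly.

```bash
python3 -m crank '[{"x":0,"y":0,"z":2,"wx":0,"wy":0,"wz":0,"claw":50},{"x":0,"y":0,"z":6,"wx":0,"wy":0,"wz":0,"claw":50},{"x":0,"y":0,"z":14,"wx":0,"wy":0,"wz":0,"claw":50},{"x":0,"y":0,"z":24,"wx":0,"wy":0,"wz":0,"claw":50},{"x":0,"y":0,"z":34,"wx":0,"wy":0,"wz":0,"claw":50},{"x":0,"y":0,"z":44,"wx":0,"wy":0,"wz":0,"claw":50},{"x":0,"y":0,"z":52,"wx":0,"wy":0,"wz":0,"claw":50},{"x":0,"y":0,"z":56,"wx":0,"wy":0,"wz":0,"claw":50}]' 45
python3 -m crank '[{"x":0,"y":0,"z":4,"wx":0,"wy":0,"wz":0,"claw":50},{"x":0,"y":0,"z":4,"wx":0,"wy":0,"wz":0,"claw":50},{"x":0,"y":0,"z":4,"wx":0,"wy":0,"wz":0,"claw":50},{"x":0,"y":0,"z":4,"wx":0,"wy":0,"wz":0,"claw":50},{"x":0,"y":0,"z":4,"wx":0,"wy":0,"wz":0,"claw":50},{"x":0,"y":0,"z":4,"wx":0,"wy":0,"wz":0,"claw":50}]' 45
python3 - <<'E'
from h import *
from bench import arm
ims=[]
for n in("top","side"):
    for k in range(2):
        o=arm.get_obs();print(o['eef_pos'],o['ft_force'],o['ft_torque'],o['effort'].round(2))
        c=arm.camera(n)
    u=proj(c,np.array([.511,-.167,.08])); x,y=int(u[0]),int(u[1])
    v=c["img"]; ims.append(cv2.resize(v[y-75:y+75,x-100:x+100,::-1],(400,300)))
cv2.imwrite("pics/a4.png",np.hstack(ims))
E
```

```text
time: 5.85
eef_pos: [0.5115, -0.1667, 0.087]
tcp_rot: [[0.924, -0.382, 0.001], [-0.382, -0.924, 0.0], [0.001, -0.0, -1.0]]
ft_force: [0.0, -0.5, -4.6]
opening: 0.671
time: 6.6
eef_pos: [0.5112, -0.1667, 0.0902]
tcp_rot: [[0.924, -0.382, -0.0], [-0.382, -0.924, 0.0], [-0.0, 0.0, -1.0]]
ft_force: [0.8, 0.3, -4.9]
opening: 0.675
[ 0.51120941 -0.16666032  0.09019719] [ 0.78640281  0.30105108 -4.94237492] [0.02128391 0.0403997  0.02356715] [-0.000e+00 -4.753e+01  2.457e+01  6.100e+00 -1.000e-02 -0.000e+00]
[ 0.51120647 -0.16667288  0.0902224 ] [-0.40123379  0.77640473 -4.73382637] [-0.03324421 -0.04426343  0.02451328] [ -0.   -47.53  24.57   6.1   -0.     0.  ]
[ 0.5112681  -0.16667707  0.0902708 ] [-0.08098476 -0.07974078 -4.55821175] [-0.0538205  -0.00743901  0.01828492] [ -0.   -47.53  24.57   6.1   -0.    -0.  ]
[ 0.51127899 -0.16667239  0.09028557] [ 0.37015081 -0.778627   -4.7604256 ] [-0.00481388  0.01843203 -0.00358544] [ -0.   -47.53  24.58   6.1   -0.     0.  ]
```

View pics/a4.png

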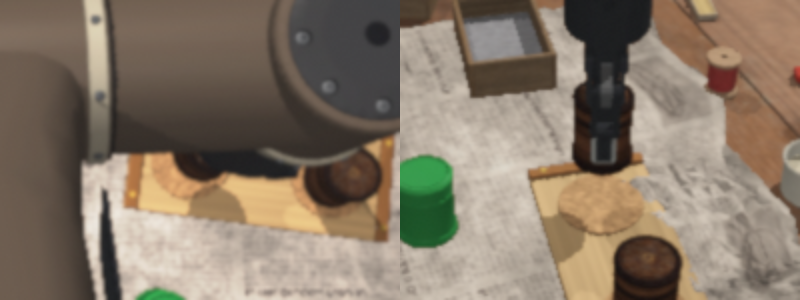

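The left box hangs upright and clear of its pad, reading about 4.75 N (0.48 kg), so it's the heavy one. I still have to set it back and weigh the right box.

```bash
python3 -m crank '[{"x":0,"y":0,"z":-8,"wx":0,"wy":0,"wz":0,"claw":50},{"x":0,"y":0,"z":-18,"wx":0,"wy":0,"wz":0,"claw":50},{"x":0,"y":0,"z":-28,"wx":0,"wy":0,"wz":0,"claw":50},{"x":0,"y":0,"z":-38,"wx":0,"wy":0,"wz":0,"claw":50},{"x":0,"y":0,"z":-46,"wx":0,"wy":0,"wz":0,"claw":50},{"x":0,"y":0,"z":-51,"wx":0,"wy":0,"wz":0,"claw":50},{"x":0,"y":0,"z":-54,"wx":0,"wy":0,"wz":0,"claw":50},{"x":0,"y":0,"z":-56,"wx":0,"wy":0,"wz":0,"claw":50}]' 45
python3 -m crank '[{"x":0,"y":0,"z":-0.5,"wx":0,"wy":0,"wz":0,"claw":50},{"x":0,"y":0,"z":-1,"wx":0,"wy":0,"wz":0,"claw":50},{"x":0,"y":0,"z":-1.5,"wx":0,"wy":0,"wz":0,"claw":50},{"x":0,"y":0,"z":-2,"wx":0,"wy":0,"wz":0,"claw":50}]' 45
```

```text
time: 7.8
eef_pos: [0.5114, -0.1667, 0.0343]
tcp_rot: [[0.924, -0.382, 0.0], [-0.382, -0.924, -0.0], [0.0, -0.0, -1.0]]
ft_force: [-0.7, 0.6, -4.7]
opening: 0.678
time: 8.3
eef_pos: [0.5113, -0.1667, 0.0324]
tcp_rot: [[0.924, -0.382, 0.0], [-0.382, -0.924, 0.0], [0.0, -0.0, -1.0]]
ft_force: [-0.1, -0.3, -3.3]
opening: 0.677
```

```bash
python3 -m crank '[{"x":0,"y":0,"z":-0.5,"wx":0,"wy":0,"wz":0,"claw":50},{"x":0,"y":0,"z":-0.5,"wx":0,"wy":0,"wz":0,"claw":50},{"x":0,"y":0,"z":-1,"wx":0,"wy":0,"wz":0,"claw":50},{"x":0,"y":0,"z":-1,"wx":0,"wy":0,"wz":0,"claw":50}]' 45
```

```text
time: 8.8
eef_pos: [0.5112, -0.1667, 0.0313]
tcp_rot: [[0.924, -0.382, -0.0], [-0.382, -0.924, -0.0], [-0.0, 0.0, -1.0]]
ft_force: [-0.1, -0.4, -4.9]
opening: 0.675
```

```bash
python3 -m crank '[{"x":0,"y":0,"z":-0.5,"wx":0,"wy":0,"wz":0,"claw":50},{"x":0,"y":0,"z":-0.5,"wx":0,"wy":0,"wz":0,"claw":50},{"x":0,"y":0,"z":-1,"wx":0,"wy":0,"wz":0,"claw":50},{"x":0,"y":0,"z":-1,"wx":0,"wy":0,"wz":0,"claw":50}]' 45
```

```text
time: 9.3
eef_pos: [0.5113, -0.1667, 0.0307]
tcp_rot: [[0.924, -0.382, 0.0], [-0.382, -0.924, -0.0], [0.0, 0.0, -1.0]]
ft_force: [-3.2, 1.6, 4.0]
opening: 0.677
```

The box is down on its pad, with the same force as at the original grasp. Opening now.

```bash
python3 -m crank '[{"x":0,"y":0,"z":0,"wx":0,"wy":0,"wz":0,"claw":60},{"x":0,"y":0,"z":0,"wx":0,"wy":0,"wz":0,"claw":65},{"x":0,"y":0,"z":0,"wx":0,"wy":0,"wz":0,"claw":75},{"x":0,"y":0,"z":0,"wx":0,"wy":0,"wz":0,"claw":85},{"x":0,"y":0,"z":0,"wx":0,"wy":0,"wz":0,"claw":85},{"x":0,"y":0,"z":0,"wx":0,"wy":0,"wz":0,"claw":85}]' 45
```

```text
time: 10.05
eef_pos: [0.5113, -0.1667, 0.0303]
tcp_rot: [[0.924, -0.382, 0.0], [-0.382, -0.924, -0.0], [0.0, -0.0, -1.0]]
ft_force: [0.2, 0.6, 0.5]
opening: 0.998
```

```bash
python3 -m crank '[{"x":0,"y":0,"z":10,"wx":0,"wy":0,"wz":0,"claw":85},{"x":0,"y":0,"z":25,"wx":0,"wy":0,"wz":0,"claw":85},{"x":0,"y":0,"z":45,"wx":0,"wy":0,"wz":0,"claw":85},{"x":0,"y":0,"z":70,"wx":0,"wy":0,"wz":0,"claw":85},{"x":0,"y":0,"z":100,"wx":0,"wy":0,"wz":0,"claw":85},{"x":0,"y":0,"z":130,"wx":0,"wy":0,"wz":0,"claw":85},{"x":0,"y":0,"z":160,"wx":0,"wy":0,"wz":0,"claw":85},{"x":0,"y":0,"z":170,"wx":0,"wy":0,"wz":0,"claw":85}]' 45
python3 - <<'E'
from h import *
from bench import arm
print(arm.get_obs()["eef_pos"])
for n in("top","side"):
    c=arm.camera(n);W=cloud(c); print(n);[print(b) for b in blobs(W,.08,.095,(.4,.6,-.4,-.1))]
    cv2.imwrite(f"pics/b1_{n}.png",cv2.resize(c["img"][:,:,::-1],(400,300)))
cv2.imwrite("pics/b1.png",np.hstack([cv2.imread(f"pics/b1_{n}.png") for n in("top","side")]))
E
```

```text
time: 11.05
eef_pos: [0.5122, -0.1668, 0.2035]
tcp_rot: [[0.924, -0.382, 0.005], [-0.382, -0.924, -0.0], [0.004, -0.002, -1.0]]
ft_force: [-0.5, -0.3, 0.4]
opening: 0.996
[ 0.51220951 -0.16677753  0.20350369]
top
([408.0, 257.0], 651, [0.5109, -0.1661, 0.087], [0.5111, -0.1664, 0.0289], [511.0, -166.3, 55.2, 55.9, 44.1])
([484.0, 270.0], 561, [0.4865, -0.3156, 0.0872], [0.4898, -0.3132, 0.0293], [487.6, -315.1, 47.4, 55.6, 40.2])
side
([339.0, 276.0], 525, [0.5099, -0.1725, 0.0871], [0.5099, -0.1681, 0.0301], [510.8, -169.2, 55.3, 56.4, 64.9])
([362.0, 333.0], 770, [0.4895, -0.3178, 0.0869], [0.4916, -0.3135, 0.0298], [491.5, -314.4, 56.5, 56.3, 81.0])
```

View pics/b1.png

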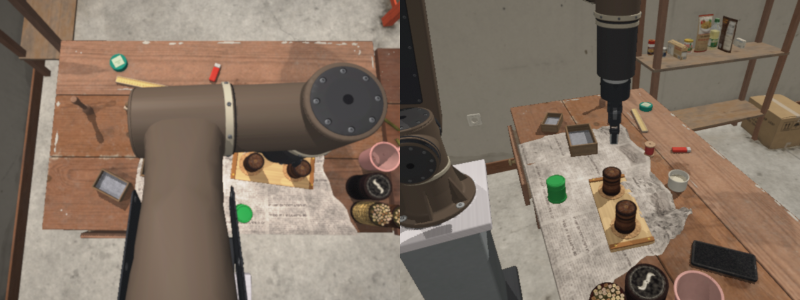

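Left box is upright on its pad at (0.511,-0.167) in both views. On to the right box.

```bash
python3 -m crank '[{"x":-6,"y":-45,"z":0,"wx":0,"wy":0,"wz":0,"claw":85},{"x":-14,"y":-95,"z":0,"wx":0,"wy":0,"wz":0,"claw":85},{"x":-20,"y":-147,"z":0,"wx":0,"wy":0,"wz":0,"claw":85},{"x":-20,"y":-147,"z":0,"wx":0,"wy":0,"wz":0,"claw":85},{"x":-20,"y":-147,"z":-20,"wx":0,"wy":0,"wz":0,"claw":85},{"x":-20,"y":-147,"z":-40,"wx":0,"wy":0,"wz":0,"claw":85},{"x":-20,"y":-147,"z":-50,"wx":0,"wy":0,"wz":0,"claw":85},{"x":-20,"y":-147,"z":-50,"wx":0,"wy":0,"wz":0,"claw":85}]' 45
python3 -c "
from bench import arm
o=arm.get_obs();print(o['eef_pos'],o['joints'].round(2))"
```

```text
time: 12.15
eef_pos: [0.4908, -0.3131, 0.1494]
tcp_rot: [[0.924, -0.381, -0.002], [-0.381, -0.924, 0.001], [-0.002, 0.0, -1.0]]
ft_force: [0.4, -0.2, 0.7]
opening: 0.994
[ 0.49077756 -0.31314317  0.14937143] [-0.23  0.28 -0.31 -0.   -0.99  1.41]
```

```bash
python3 -m crank '[{"x":0,"y":0,"z":-20,"wx":0,"wy":0,"wz":0,"claw":85},{"x":0,"y":0,"z":-40,"wx":0,"wy":0,"wz":0,"claw":85},{"x":0,"y":0,"z":-60,"wx":0,"wy":0,"wz":0,"claw":85},{"x":0,"y":0,"z":-80,"wx":0,"wy":0,"wz":0,"claw":85},{"x":0,"y":0,"z":-100,"wx":0,"wy":0,"wz":0,"claw":85},{"x":0,"y":0,"z":-114,"wx":0,"wy":0,"wz":0,"claw":85},{"x":0,"y":0,"z":-119,"wx":0,"wy":0,"wz":0,"claw":85},{"x":0,"y":0,"z":-119,"wx":0,"wy":0,"wz":0,"claw":85}]' 45
python3 - <<'E'
from h import *
from bench import arm
ims=[]
for n in("top","side"):
    c=arm.camera(n); u=proj(c,np.array([.491,-.313,.05])); x,y=int(u[0]),int(u[1])
    v=c["img"]; ims.append(cv2.resize(v[y-75:y+75,x-100:x+100,::-1],(400,300)))
    o=arm.get_obs();print(o['eef_pos'],o['ft_force'])
cv2.imwrite("pics/b3.png",np.hstack(ims))
E
```

```text
time: 13.15
eef_pos: [0.4915, -0.3137, 0.0315]
tcp_rot: [[0.924, -0.382, 0.0], [-0.382, -0.924, -0.0], [0.0, 0.0, -1.0]]
ft_force: [-0.1, -0.4, -0.2]
opening: 0.996
[ 0.49167828 -0.31380898  0.03183401] [ 0.42436388 -0.50820305  0.16159518]
[ 0.49180401 -0.31384576  0.03201697] [-0.14337089 -0.68597419  0.48109937]
```

View pics/b3.png

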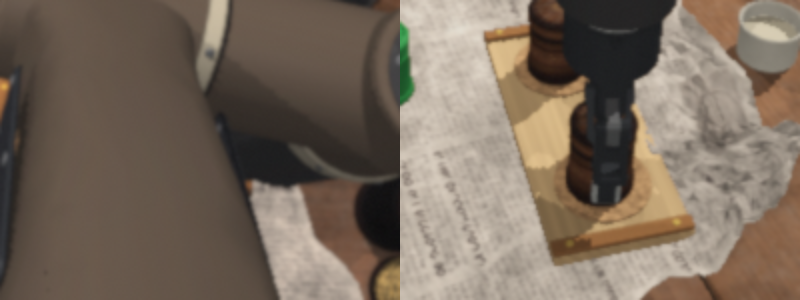

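The fingers straddle the right box at (600,160) in the side view. Gripping and lifting.

```bash
python3 -m crank '[{"x":0,"y":0,"z":-1,"wx":0,"wy":0,"wz":0,"claw":66},{"x":0,"y":0,"z":-1,"wx":0,"wy":0,"wz":0,"claw":62},{"x":0,"y":0,"z":-1,"wx":0,"wy":0,"wz":0,"claw":58},{"x":0,"y":0,"z":-1,"wx":0,"wy":0,"wz":0,"claw":50},{"x":0,"y":0,"z":-1,"wx":0,"wy":0,"wz":0,"claw":50},{"x":0,"y":0,"z":-1,"wx":0,"wy":0,"wz":0,"claw":50},{"x":0,"y":0,"z":-1,"wx":0,"wy":0,"wz":0,"claw":50}]' 45
```

```text
time: 14.12
eef_pos: [0.4914, -0.3137, 0.0309]
tcp_rot: [[0.924, -0.382, 0.0], [-0.382, -0.924, -0.0], [0.0, 0.0, -1.0]]
ft_force: [-0.9, 1.1, 5.7]
opening: 0.678
```

```bash
python3 -m crank '[{"x":0,"y":0,"z":2,"wx":0,"wy":0,"wz":0,"claw":50},{"x":0,"y":0,"z":6,"wx":0,"wy":0,"wz":0,"claw":50},{"x":0,"y":0,"z":14,"wx":0,"wy":0,"wz":0,"claw":50},{"x":0,"y":0,"z":24,"wx":0,"wy":0,"wz":0,"claw":50},{"x":0,"y":0,"z":34,"wx":0,"wy":0,"wz":0,"claw":50},{"x":0,"y":0,"z":44,"wx":0,"wy":0,"wz":0,"claw":50},{"x":0,"y":0,"z":54,"wx":0,"wy":0,"wz":0,"claw":50},{"x":0,"y":0,"z":60,"wx":0,"wy":0,"wz":0,"claw":50}]' 45
python3 -m crank '[{"x":0,"y":0,"z":0,"wx":0,"wy":0,"wz":0,"claw":50},{"x":0,"y":0,"z":0,"wx":0,"wy":0,"wz":0,"claw":50},{"x":0,"y":0,"z":0,"wx":0,"wy":0,"wz":0,"claw":50},{"x":0,"y":0,"z":0,"wx":0,"wy":0,"wz":0,"claw":50},{"x":0,"y":0,"z":0,"wx":0,"wy":0,"wz":0,"claw":50}]' 45
python3 - <<'E'
from h import *
from bench import arm
ims=[]
for n in("side","side","top"):
    o=arm.get_obs();print(o['eef_pos'],o['ft_force'],o['ft_torque'])
    c=arm.camera(n); u=proj(c,np.array([.491,-.313,.09])); x,y=int(u[0]),int(u[1])
    v=c["img"]; ims.append(cv2.resize(v[y-75:y+75,x-100:x+100,::-1],(400,300)))
cv2.imwrite("pics/b4.png",np.hstack(ims[1:]))
E
```

```text
time: 15.12
eef_pos: [0.4915, -0.3137, 0.0912]
tcp_rot: [[0.924, -0.382, 0.001], [-0.382, -0.924, -0.0], [0.001, -0.0, -1.0]]
ft_force: [-0.5, 0.0, -2.2]
opening: 0.679
time: 15.75
eef_pos: [0.4912, -0.3137, 0.0901]
tcp_rot: [[0.924, -0.382, -0.0], [-0.382, -0.924, 0.0], [-0.0, 0.0, -1.0]]
ft_force: [0.5, -0.7, -1.7]
opening: 0.679
[ 0.49116987 -0.31365581  0.09009522] [ 0.52073497 -0.72750598 -1.70494673] [-0.04849858 -0.02026274 -0.02331289]
[ 0.49117403 -0.31369699  0.09016889] [ 0.48687753  0.23062284 -1.37144101] [-0.03416393  0.03030899 -0.01431454]
[ 0.49124636 -0.31367003  0.09022236] [ 0.50906184  0.1724346  -1.46447114] [ 0.0370897  -0.00569377  0.03140038]
```

View pics/b4.png

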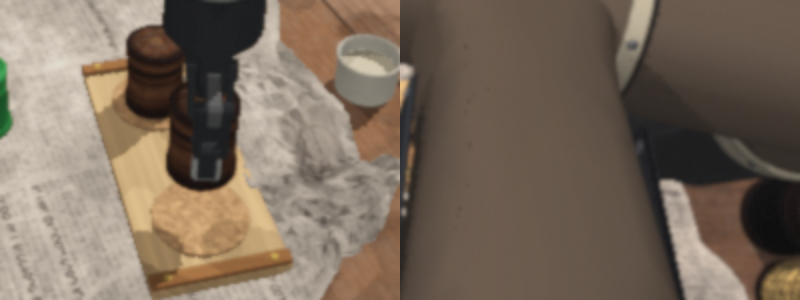

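The right box reads about 1.5 N (0.15 kg), so it's the lighter one. Setting it back; it leaves the pad at TCP z 0.031.

```bash
python3 -m crank '[{"x":0,"y":0,"z":-8,"wx":0,"wy":0,"wz":0,"claw":50},{"x":0,"y":0,"z":-18,"wx":0,"wy":0,"wz":0,"claw":50},{"x":0,"y":0,"z":-28,"wx":0,"wy":0,"wz":0,"claw":50},{"x":0,"y":0,"z":-38,"wx":0,"wy":0,"wz":0,"claw":50},{"x":0,"y":0,"z":-46,"wx":0,"wy":0,"wz":0,"claw":50},{"x":0,"y":0,"z":-52,"wx":0,"wy":0,"wz":0,"claw":50},{"x":0,"y":0,"z":-56,"wx":0,"wy":0,"wz":0,"claw":50},{"x":0,"y":0,"z":-57.5,"wx":0,"wy":0,"wz":0,"claw":50}]' 45
python3 -m crank '[{"x":0,"y":0,"z":-0.5,"wx":0,"wy":0,"wz":0,"claw":50},{"x":0,"y":0,"z":-0.5,"wx":0,"wy":0,"wz":0,"claw":50},{"x":0,"y":0,"z":-1,"wx":0,"wy":0,"wz":0,"claw":50},{"x":0,"y":0,"z":-1,"wx":0,"wy":0,"wz":0,"claw":50}]' 45
```

```text
time: 16.9
eef_pos: [0.4913, -0.3137, 0.0327]
tcp_rot: [[0.924, -0.382, -0.0], [-0.382, -0.924, -0.0], [-0.0, 0.0, -1.0]]
ft_force: [0.5, -0.1, -1.0]
opening: 0.68
time: 17.4
eef_pos: [0.4913, -0.3137, 0.0319]
tcp_rot: [[0.924, -0.382, 0.0], [-0.382, -0.924, -0.0], [0.0, -0.0, -1.0]]
ft_force: [0.6, 0.0, -1.6]
opening: 0.674
```

```bash
python3 -m crank '[{"x":0,"y":0,"z":-0.4,"wx":0,"wy":0,"wz":0,"claw":50},{"x":0,"y":0,"z":-0.4,"wx":0,"wy":0,"wz":0,"claw":50},{"x":0,"y":0,"z":-0.8,"wx":0,"wy":0,"wz":0,"claw":50},{"x":0,"y":0,"z":-0.8,"wx":0,"wy":0,"wz":0,"claw":50}]' 45
```

```text
time: 17.9
eef_pos: [0.4913, -0.3137, 0.031]
tcp_rot: [[0.924, -0.382, -0.0], [-0.382, -0.924, 0.0], [-0.0, 0.0, -1.0]]
ft_force: [-0.3, -0.3, -1.2]
opening: 0.678
```

```bash
python3 -m crank '[{"x":0,"y":0,"z":-0.4,"wx":0,"wy":0,"wz":0,"claw":50},{"x":0,"y":0,"z":-0.4,"wx":0,"wy":0,"wz":0,"claw":50},{"x":0,"y":0,"z":-0.7,"wx":0,"wy":0,"wz":0,"claw":50},{"x":0,"y":0,"z":-0.7,"wx":0,"wy":0,"wz":0,"claw":50}]' 45
```

```text
time: 18.4
eef_pos: [0.4913, -0.3137, 0.0309]
tcp_rot: [[0.924, -0.382, 0.0], [-0.382, -0.924, -0.0], [0.0, 0.0, -1.0]]
ft_force: [-3.0, 2.1, 6.7]
opening: 0.677
```

Contact. Releasing and backing off.

```bash
python3 -m crank '[{"x":0,"y":0,"z":0,"wx":0,"wy":0,"wz":0,"claw":60},{"x":0,"y":0,"z":0,"wx":0,"wy":0,"wz":0,"claw":65},{"x":0,"y":0,"z":0,"wx":0,"wy":0,"wz":0,"claw":75},{"x":0,"y":0,"z":0,"wx":0,"wy":0,"wz":0,"claw":85},{"x":0,"y":0,"z":0,"wx":0,"wy":0,"wz":0,"claw":85},{"x":0,"y":0,"z":0,"wx":0,"wy":0,"wz":0,"claw":85}]' 45
```

```text
time: 19.15
eef_pos: [0.4913, -0.3137, 0.0303]
tcp_rot: [[0.924, -0.382, -0.0], [-0.382, -0.924, -0.0], [-0.0, 0.0, -1.0]]
ft_force: [0.4, 0.1, -0.1]
opening: 0.998
```

```bash
python3 -m crank '[{"x":0,"y":0,"z":10,"wx":0,"wy":0,"wz":0,"claw":85},{"x":0,"y":0,"z":25,"wx":0,"wy":0,"wz":0,"claw":85},{"x":0,"y":0,"z":45,"wx":0,"wy":0,"wz":0,"claw":85},{"x":0,"y":0,"z":70,"wx":0,"wy":0,"wz":0,"claw":85},{"x":0,"y":0,"z":100,"wx":0,"wy":0,"wz":0,"claw":85},{"x":0,"y":0,"z":125,"wx":0,"wy":0,"wz":0,"claw":85},{"x":0,"y":0,"z":130,"wx":0,"wy":0,"wz":0,"claw":85}]' 45
python3 -m crank '[{"x":6,"y":45,"z":0,"wx":0,"wy":0,"wz":0,"claw":85},{"x":14,"y":95,"z":0,"wx":0,"wy":0,"wz":0,"claw":85},{"x":20,"y":135,"z":0,"wx":0,"wy":0,"wz":0,"claw":85},{"x":20,"y":147,"z":0,"wx":0,"wy":0,"wz":0,"claw":85},{"x":20,"y":147,"z":0,"wx":0,"wy":0,"wz":0,"claw":85}]' 45
python3 - <<'E'
from h import *
from bench import arm
print(arm.get_obs()["eef_pos"])
for n in("top","side"):
    c=arm.camera(n);W=cloud(c); print(n);[print(b) for b in blobs(W,.08,.095,(.4,.6,-.4,-.1))]
    cv2.imwrite(f"pics/d1_{n}.png",cv2.resize(c["img"][:,:,::-1],(400,300)))
cv2.imwrite("pics/d1.png",np.hstack([cv2.imread(f"pics/d1_{n}.png") for n in("top","side")]))
E
```

```text
time: 20.02
eef_pos: [0.4924, -0.3141, 0.1635]
tcp_rot: [[0.924, -0.382, 0.005], [-0.382, -0.924, -0.002], [0.005, -0.0, -1.0]]
ft_force: [-1.1, 0.1, -0.6]
opening: 0.995
time: 20.65
eef_pos: [0.5111, -0.1661, 0.1604]
tcp_rot: [[0.925, -0.38, -0.0], [-0.38, -0.925, 0.0], [-0.0, 0.0, -1.0]]
ft_force: [0.7, 0.4, 0.7]
opening: 0.996
[ 0.51110699 -0.16611943  0.16035018]
top
([406.0, 260.0], 497, [0.5052, -0.1624, 0.0872], [0.5104, -0.1658, 0.0286], [505.5, -165.1, 54.6, 43.9, 88.6])
([483.0, 269.0], 627, [0.4885, -0.3127, 0.0872], [0.4904, -0.3128, 0.0293], [488.1, -313.0, 50.6, 57.8, 4.6])
side
([339.0, 276.0], 523, [0.5098, -0.1723, 0.0871], [0.5117, -0.1683, 0.0297], [511.0, -168.8, 55.4, 56.1, 65.7])
([362.0, 333.0], 767, [0.4893, -0.3186, 0.087], [0.4907, -0.3153, 0.0288], [490.3, -314.8, 54.8, 56.0, 37.1])
```

View pics/d1.png

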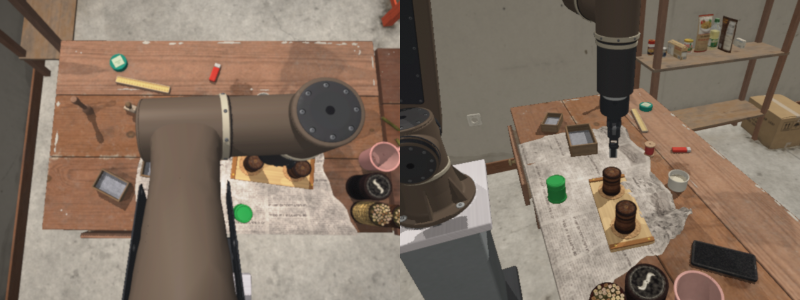

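Both boxes are upright on their pads. Now picking up the left (heavy) box again.

```bash
python3 -m crank '[{"x":0,"y":-0.6,"z":-20,"wx":0,"wy":0,"wz":0,"claw":85},{"x":0,"y":-0.6,"z":-40,"wx":0,"wy":0,"wz":0,"claw":85},{"x":0,"y":-0.6,"z":-60,"wx":0,"wy":0,"wz":0,"claw":85},{"x":0,"y":-0.6,"z":-80,"wx":0,"wy":0,"wz":0,"claw":85},{"x":0,"y":-0.6,"z":-100,"wx":0,"wy":0,"wz":0,"claw":85},{"x":0,"y":-0.6,"z":-120,"wx":0,"wy":0,"wz":0,"claw":85},{"x":0,"y":-0.6,"z":-130,"wx":0,"wy":0,"wz":0,"claw":85},{"x":0,"y":-0.6,"z":-130,"wx":0,"wy":0,"wz":0,"claw":85}]' 45
```

```text
time: 21.75
eef_pos: [0.5107, -0.168, 0.0297]
tcp_rot: [[0.924, -0.383, -0.002], [-0.383, -0.924, -0.0], [-0.001, 0.001, -1.0]]
ft_force: [0.6, -0.4, -0.1]
opening: 0.994
```

```bash
python3 -m crank '[{"x":0,"y":0,"z":0,"wx":0,"wy":0,"wz":0,"claw":66},{"x":0,"y":0,"z":0,"wx":0,"wy":0,"wz":0,"claw":62},{"x":0,"y":0,"z":0,"wx":0,"wy":0,"wz":0,"claw":58},{"x":0,"y":0,"z":0,"wx":0,"wy":0,"wz":0,"claw":50},{"x":0,"y":0,"z":0,"wx":0,"wy":0,"wz":0,"claw":50},{"x":0,"y":0,"z":0,"wx":0,"wy":0,"wz":0,"claw":50},{"x":0,"y":0,"z":0,"wx":0,"wy":0,"wz":0,"claw":50}]' 45
```

```text
time: 22.62
eef_pos: [0.5119, -0.1672, 0.0313]
tcp_rot: [[0.924, -0.381, 0.002], [-0.381, -0.924, -0.0], [0.001, -0.0, -1.0]]
ft_force: [-1.7, 0.7, 7.2]
opening: 0.68
```

```bash
python3 -m crank '[{"x":0,"y":0,"z":2,"wx":0,"wy":0,"wz":0,"claw":50},{"x":0,"y":0,"z":6,"wx":0,"wy":0,"wz":0,"claw":50},{"x":0,"y":0,"z":16,"wx":0,"wy":0,"wz":0,"claw":50},{"x":0,"y":0,"z":30,"wx":0,"wy":0,"wz":0,"claw":50},{"x":0,"y":0,"z":50,"wx":0,"wy":0,"wz":0,"claw":50},{"x":0,"y":0,"z":75,"wx":0,"wy":0,"wz":0,"claw":50},{"x":0,"y":0,"z":100,"wx":0,"wy":0,"wz":0,"claw":50},{"x":0,"y":0,"z":120,"wx":0,"wy":0,"wz":0,"claw":50}]' 45
python3 -m crank '[{"x":0,"y":0,"z":5,"wx":0,"wy":0,"wz":0,"claw":50},{"x":0,"y":0,"z":5,"wx":0,"wy":0,"wz":0,"claw":50},{"x":0,"y":0,"z":5,"wx":0,"wy":0,"wz":0,"claw":50}]' 45
```

```text
time: 23.62
eef_pos: [0.5114, -0.1673, 0.1524]
tcp_rot: [[0.924, -0.382, 0.002], [-0.382, -0.924, 0.0], [0.001, -0.001, -1.0]]
ft_force: [0.2, 0.7, -5.2]
opening: 0.678
time: 24.0
eef_pos: [0.5106, -0.1672, 0.1544]
tcp_rot: [[0.924, -0.382, -0.002], [-0.382, -0.924, 0.0], [-0.002, 0.0, -1.0]]
ft_force: [-1.0, 0.3, -4.8]
opening: 0.676
```

Carrying at underside height of about 138 mm, roughly 88 mm above the tray rim.

```bash
python3 -m crank '[{"x":0,"y":6,"z":0,"wx":0,"wy":0,"wz":0,"claw":50},{"x":0,"y":18,"z":0,"wx":0,"wy":0,"wz":0,"claw":50},{"x":-1,"y":36,"z":0,"wx":0,"wy":0,"wz":0,"claw":50},{"x":-2,"y":56,"z":0,"wx":0,"wy":0,"wz":0,"claw":50},{"x":-2,"y":76,"z":0,"wx":0,"wy":0,"wz":0,"claw":50},{"x":-3,"y":96,"z":0,"wx":0,"wy":0,"wz":0,"claw":50},{"x":-3,"y":116,"z":0,"wx":0,"wy":0,"wz":0,"claw":50},{"x":-4,"y":136,"z":0,"wx":0,"wy":0,"wz":0,"claw":50}]' 45
python3 -m crank '[{"x":0,"y":20,"z":0,"wx":0,"wy":0,"wz":0,"claw":50},{"x":-1,"y":40,"z":0,"wx":0,"wy":0,"wz":0,"claw":50},{"x":-1,"y":60,"z":0,"wx":0,"wy":0,"wz":0,"claw":50},{"x":-2,"y":80,"z":0,"wx":0,"wy":0,"wz":0,"claw":50},{"x":-2,"y":100,"z":0,"wx":0,"wy":0,"wz":0,"claw":50},{"x":-3,"y":120,"z":0,"wx":0,"wy":0,"wz":0,"claw":50},{"x":-3,"y":138,"z":0,"wx":0,"wy":0,"wz":0,"claw":50},{"x":-3,"y":148,"z":0,"wx":0,"wy":0,"wz":0,"claw":50}]' 45
python3 -m crank '[{"x":0,"y":5,"z":0,"wx":0,"wy":0,"wz":0,"claw":50},{"x":0,"y":7,"z":0,"wx":0,"wy":0,"wz":0,"claw":50},{"x":0,"y":7,"z":0,"wx":0,"wy":0,"wz":0,"claw":50},{"x":0,"y":7,"z":0,"wx":0,"wy":0,"wz":0,"claw":50},{"x":0,"y":7,"z":0,"wx":0,"wy":0,"wz":0,"claw":50},{"x":0,"y":7,"z":0,"wx":0,"wy":0,"wz":0,"claw":50}]' 45
python3 - <<'E'
from h import *
from bench import arm
o=arm.get_obs();print(o["eef_pos"],o["ft_force"],o["ft_torque"],o["qd"].round(3))
for n in("top","side"):
    c=arm.camera(n);W=cloud(c); print(n);[print(b) for z in((.045,.054),(.08,.095),(.12,.21),(.04,.052)) for b in blobs(W,*z,(.35,.78,-.4,.3),30)]
    cv2.imwrite(f"pics/e1_{n}.png",cv2.resize(c["img"][:,:,::-1],(400,300)))
cv2.imwrite("pics/e1.png",np.hstack([cv2.imread(f"pics/e1_{n}.png") for n in("top","side")]))
E
```

```text
time: 25.0
eef_pos: [0.507, -0.0295, 0.1554]
tcp_rot: [[0.925, -0.381, 0.0], [-0.381, -0.925, 0.0], [0.0, -0.0, -1.0]]
ft_force: [0.4, -0.5, -5.0]
opening: 0.678
time: 26.0
eef_pos: [0.5042, 0.118, 0.1552]
tcp_rot: [[0.925, -0.381, -0.0], [-0.381, -0.925, -0.0], [-0.0, 0.0, -1.0]]
ft_force: [0.1, -0.2, -5.4]
opening: 0.672
time: 26.75
eef_pos: [0.5043, 0.1235, 0.1554]
tcp_rot: [[0.924, -0.382, 0.0], [-0.382, -0.924, 0.0], [0.0, -0.0, -1.0]]
ft_force: [0.8, 0.6, -4.1]
opening: 0.675
[0.50428897 0.12353782 0.155357  ] [ 0.76087417  0.6406143  -4.1460069 ] [0.02586722 0.00837955 0.02019001] [ 0.002 -0.    -0.001  0.001 -0.001  0.   ]
top
([334.0, 162.0], 248, [0.7205, -0.0233, 0.0482], [0.7207, -0.0223, 0.0208], [720.8, -22.5, 38.5, 38.7, 24.8])
([273.0, 270.0], 506, [0.4681, 0.0901, 0.0503], [0.5029, 0.1243, 0.0888], [503.7, 124.3, 150.1, 100.2, 82.2])
([483.0, 268.0], 682, [0.4904, -0.3118, 0.087], [0.4908, -0.3131, 0.029], [490.8, -313.1, 55.4, 56.6, 0.2])
([258.0, 268.0], 123, [0.4778, 0.1146, 0.1708], [0.4814, 0.1142, 0.027], [479.5, 113.9, 8.5, 53.5, 6.6])
([422.0, 161.0], 151, [0
[... 1242 characters left out ...]
21, 0.039], [495.3, 97.4, 64.5, 56.0, 70.3])
([347.0, 178.0], 39, [0.7063, 0.2502, 0.0464], [0.7082, 0.2526, 0.0117], [707.1, 250.9, 18.1, 19.5, 72.6])
([290.0, 218.0], 593, [0.5031, 0.0949, 0.0485], [0.5037, 0.1209, 0.0891], [504.1, 122.6, 157.3, 100.6, 82.0])
([400.0, 231.0], 163, [0.7193, -0.0268, 0.0485], [0.7211, -0.0239, 0.0212], [720.8, -23.9, 41.9, 36.1, 62.9])
([446.0, 281.0], 170, [0.7267, -0.2071, 0.043], [0.7233, -0.2101, 0.0335], [724.1, -210.5, 64.9, 63.2, 44.6])
([260.0, 305.0], 55, [0.3609, -0.1541, 0.0463], [0.3626, -0.1477, 0.0155], [364.4, -150.3, 30.8, 7.1, 34.6])
([359.0, 359.0], 158, [0.4781, -0.3364, 0.0455], [0.4888, -0.318, 0.0268], [483.0, -328.3, 23.6, 53.4, 60.7])
```

View pics/e1.png

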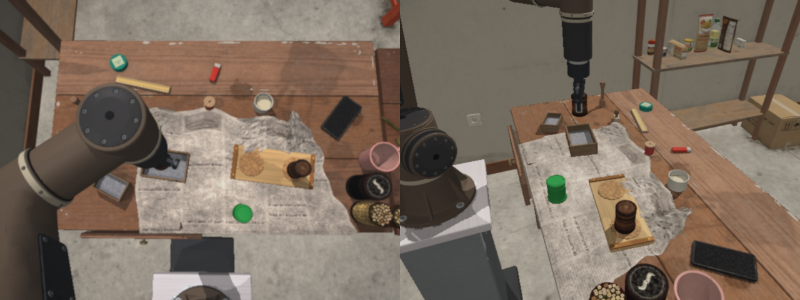

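```bash
python3 - <<'E'
from h import *
from bench import arm
c=arm.camera("side");W=cloud(c)
m=(abs(W[...,0]-.504)<.035)&(abs(W[...,1]-.1235)<.035)&(W[...,2]>.1)&(W[...,2]<.3)
z=W[...,2][m];print("box lowest z",np.percentile(z,[0,1,3]).round(4))
v=c["img"][120:270,220:420,::-1];cv2.imwrite("pics/f1.png",cv2.resize(v,(800,600)))
E
python3 -m crank '[{"x":0,"y":0,"z":0,"wx":0,"wy":0,"wz":0,"claw":50},{"x":0,"y":0,"z":0,"wx":0,"wy":0,"wz":0,"claw":50},{"x":0,"y":0,"z":0,"wx":0,"wy":0,"wz":0,"claw":50},{"x":0,"y":0,"z":0,"wx":0,"wy":0,"wz":0,"claw":50}]' 45
```

```text
box lowest z [0.1395 0.1413 0.1429]
time: 27.4
eef_pos: [0.5042, 0.1238, 0.1553]
tcp_rot: [[0.924, -0.382, -0.0], [-0.382, -0.924, 0.0], [-0.0, 0.0, -1.0]]
ft_force: [-0.8, 0.1, -5.2]
opening: 0.672
```

View pics/f1.png

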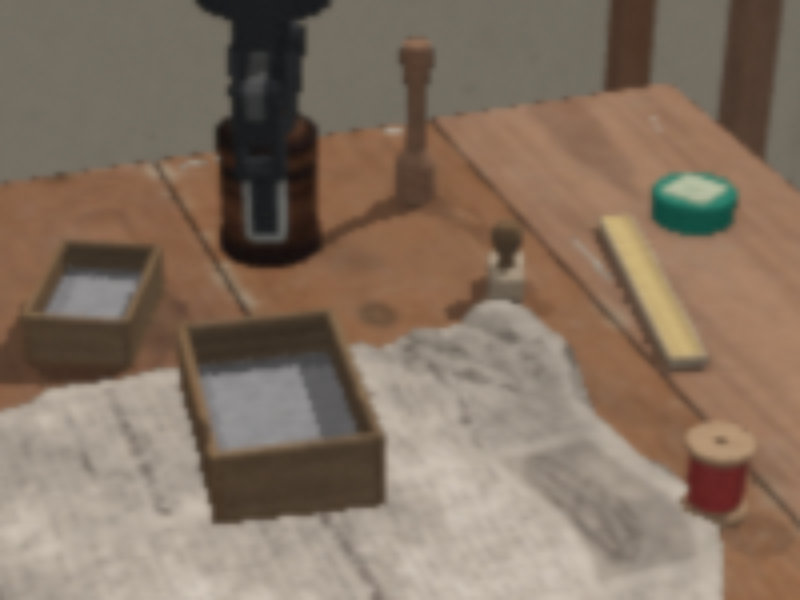

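The held box is upright at (268,190) in this crop, with its underside at z about 0.139, 89 mm above the rim and over the tray's centre. Signing off.

```bash
python3 -c "
from bench import arm
print(arm.sign_off())"
```

```text
the job is handed in; nothing more can be done
None
```

The job is handed in at 27.4 s of the 67 s allowed. The heavier box is the left one, and the arm is still holding it above the middle of the large tray. `sign_off` gives no verdict, so the checks below are my own.

- **Weighing:** I lifted the left box first and it read about 4.75 N (0.48 kg). I set it back on its pad and let go. The right box read about 1.5 N (0.15 kg), and I set it back the same way.
- **Held box:** It is upright and still at (0.504, 0.124), and the tray's centre measures (0.504, 0.124). Its underside is about 89 mm above the rim.
- **Lighter box:** It stands upright on the right pad, within about 2 mm of where it started.
- **Tray, spool, stamp and glue pot:** The tray, spool and glue pot measured within about 2 mm of their first positions in both views. The stamp could only be checked in the side view, because the arm hid it from above, and it had not moved there.

- **Forces:** The force readings were noisy by about 1 N, far less than the difference between the boxes. The highest I saw at the wrist was about 7 N, as the fingers closed.
- **Refused command:** The first move command was refused because its rows lacked some keys; nothing moved.

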